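# Let the waisted blank out of a two-key rod feeder

## Robot

A 6-joint arm with a two-finger parallel gripper is mounted at the origin on a cart in front of the work surface, level with it; the furniture and walls round the work are solid. World frame = base frame: x ahead of the robot, y to its left, z up, the work surface at z = 0. Lengths are in m, angles in rad, forces in N, time in s.
With the tool pointing down it reaches from about 0.4 to 0.825 m from the base axis. Payload 7 kg.
Tool frame: the origin (TCP) lies on the mounting face of the last link; the fingertips stand 178 mm ahead of it and the grasp point (between the pads) lies arm.grip_depth ahead of it (arm.grip_depth is the distance from the TCP to the grasp point, in m); z points along the fingers, y is the direction in which the jaws open and shut (so a half turn about z gives the same grasp; the last joint's range is limited). The gripper opens to 88 mm and grips with 3 to 60 N. Pads are 19 mm wide; open, the fingers measure 130 mm over their backs; the gripper's body (78 mm by 193 mm) begins 47 mm behind the grasp point.
Start: joints at [1.612, 0.359, 0.012, 0, -1.224, -0.288], TCP at [0.165, 0.655, 0.405] pointing down, gripper open.
Joint ranges: [-3.07, 3.07], [-1.43, 2.12], [-1.02, 1.25], [-3.03, 1.67], [-3.05, -0], [-3.03, 3.03]. Speed limits (rad/s): [2.39, 2.39, 3.01, 3.14, 3.14, 3.14].

## Interface

Orientations are given as [roll, pitch, yaw] about the fixed x, y, z axes, in that order (R = Rz(yaw) Ry(pitch) Rx(roll)).
In Python, from station import arm gives the robot as it stands.
- The arm moves only by the tool carry_out, never from a script. Its argument "targets" is a list that holds one entry, the list of rows, each a list of 7 numbers: the turn, a rotation vector about the tool's x, y, z in units of 8 degrees (1.0 is 8 degrees), then the shift along the tool's x, y, z in units of 2.5 cm (1.0 is 2.5 cm), then the opening, from -1 (shut) to 1 (fully open). A call has 1 to 20 rows; each row shifts and turns the commanded pose from where the row before left it, along the tool's axes as they then stand; what a row does not reach is not made up. A row lasts 1/8 s, in which the tool goes at most 62.5 mm and 10.7 degrees, less where a joint would pass 70% of its speed; a pose out of reach is approached as far as the arm can. A call with a number of a shift or a turn outside -1 to 1 is refused whole. A call with a gripper value outside its range is refused whole. The fingers move at their own pace and stop on an object; "squeeze" is the grip in N (left out, the last holds). Time passes only in rows, so rows that do not move let the fingers close. It gives the time, the measured TCP pose, the force and the opening at its end, in the units of the state.
- arm.get_state(): the state, without advancing time (a new reading comes with each control period).
- arm.grab_frame(name): name is "scene" or "side" or "wrist"; returns (picture, depth): 480x640x3 uint8, red, green, blue; 480x640 float32, m along the optical axis (not along the pixel's ray), 0 where there is no reading.
- arm.camera_model(name): a dict with "camera_matrix" (3x3 intrinsics, pixels), "distortion" ([k1, k2, p1, p2, k3] as OpenCV has them; the pictures are not rectified), "world_from_camera" (4x4, takes a point from camera to world coordinates). Camera axes: x right, y down, z forward; pixel columns grow to the right and rows downward; lengths in m; the calibration is good to about 2 mm. A picture is of the moment at which its call begins: read the wrist's pose just before it. camera_model takes no time and is no camera call; for the wrist camera it gives the pose at the moment of the call.
- arm.job_done(): hands the job in, once; it reports no verdict.
Trained networks look in the newest picture that a camera, given by its name, has taken for a name from the list of things; names that differ only in an ending like _2 or _b are one class to them, and where a whole thing is asked for, a point or a joint stands for the part that bears it (a point fixed in the world has none). Each returns a list of dicts, best first, with "conf" (0 to 1); they miss things now and then, are a little off and sometimes report something else, mostly with a low value. They report only what shows in the picture. A call takes as long as a camera call. They do not tell look-alikes from the thing itself.
- arm.spot_in(camera, query): "point" ([row, column] in pixels, amid what is visible of it).
- arm.landmark_of(camera, query): "point" ([row, column] in pixels: a listed point, or the origin of a listed thing).
The state is a dict: "t": time; "q": joint angles; "qd": joint speeds; "joint_efforts": joint torques, N m; "eef_pos": TCP position; "ee_rot": TCP orientation; "force": force on the tool from outside, world axes, zero at the start; "moment": the same for the moment, N m; "width": finger opening in m.
Only numpy, scipy, OpenCV 4.12 (cv2) and the standard library are available. Lean on these libraries where they do the work, as an engineer would, in place of code of your own. Each camera call takes 0.05 s, during which the arm holds its last target.

## Task

Let the brass blank with the thin waist out of the feeder: put one fingertip on each of the two keys behind its lane, press both fully down together, and hold them down until the blank has come to rest in the trough, then let the keys up and move clear. The plain blank must stay behind its stops; do not touch either blank, and leave the loupe and the white-lidded pot behind the feeder where they are.

Things in the scene. Friction and masses are not known exactly. Their poses are not given: they have to be found in the camera images.
- feeder: Fixed two-lane feeder for rod blanks, dark wood with a steel ramp, 191 x 246 x 99 mm; moved and turned from start to start. Origin: bench level, under it; x from the trough (-x, robot side) to the key deck (+x), y to its left, z up. Lanes centred at y = +60 mm (left) and -60 mm (right), 6 mm walls. Key deck: x 30 to 90 mm, top z = 70 mm, at the back; two keys per lane.
- ramp (a point): Ramp at the line of the stops (feeder x -12, y 0, z 45 mm); it falls 15 degrees to -x. In each lane four 6 mm steel pins stand 9 mm out and hold a blank on their +x side (blank axis at x = -2, z = 57 mm). Each key of the lane draws down two pins, one in each half of the lane: one key alone leaves the blank held; both 9.5 mm or more down together let it roll into the trough within 1 s.
- trough (a point): Middle of the trough floor (feeder x -70, y 0, z 12 mm). The open trough spans x -45 to -95 mm in front of the ramp's end; front wall top z = 46 mm. A blank at rest there has its axis at z = 21 mm.
- rib_left (a point): Top centre of the wooden rib between the left lane's two keys: 8 mm thick along the feeder's y, 40 mm long along x, z = 99 mm, 10 mm above the keys' tops.
- rib_right (a point): The same for the rib between the right lane's two keys.
- blank_waisted: The waisted blank: loose brass rod 106 mm long, 18 mm in diameter at its two ends and 9 mm over the middle 40 mm. Origin: its centre; its y axis runs along the rod. It lies in the left or the right lane, along the feeder's y.
- blank_plain: The plain blank: loose brass rod 106 mm long, 18 mm in diameter all along. Origin: its centre; y axis along the rod. It lies in the other lane.
- key_left_outer_top (a point): Centre of the top face of the left lane, outer key (feeder x = 60 mm, y = +0.089 m): round black cap 28 mm across, 5 mm thick; top at z = 89 mm when up. The two keys of one lane are 58 mm apart, the two inner keys 62 mm. It moves down with the key.
- key_left_outer (a joint): Travel of that key: 0 up, 0.013 m fully down. It moves straight down against a spring (about 1.5 N to start, 3 N fully down) and comes back up by itself when let go.
- key_left_inner_top (a point): Centre of the top face of the left lane, inner key (feeder x = 60 mm, y = +0.031 m): round black cap 28 mm across, 5 mm thick; top at z = 89 mm when up. The two keys of one lane are 58 mm apart, the two inner keys 62 mm. It moves down with the key.
- key_left_inner (a joint): Travel of that key: 0 up, 0.013 m fully down. It moves straight down against a spring (about 1.5 N to start, 3 N fully down) and comes back up by itself when let go.
- key_right_inner_top (a point): Centre of the top face of the right lane, inner key (feeder x = 60 mm, y = -0.031 m): round black cap 28 mm across, 5 mm thick; top at z = 89 mm when up. The two keys of one lane are 58 mm apart, the two inner keys 62 mm. It moves down with the key.
- key_right_inner (a joint): Travel of that key: 0 up, 0.013 m fully down. It moves straight down against a spring (about 1.5 N to start, 3 N fully down) and comes back up by itself when let go.
- key_right_outer_top (a point): Centre of the top face of the right lane, outer key (feeder x = 60 mm, y = -0.089 m): round black cap 28 mm across, 5 mm thick; top at z = 89 mm when up. The two keys of one lane are 58 mm apart, the two inner keys 62 mm. It moves down with the key.
- key_right_outer (a joint): Travel of that key: 0 up, 0.013 m fully down. It moves straight down against a spring (about 1.5 N to start, 3 N fully down) and comes back up by itself when let go.
- loupe: Bystander: loose black eye loupe 38 x 38 x 32 mm, origin under its centre, on the bench behind the feeder.
- flux_pot: Bystander: loose small round pot with a white lid, 45 mm across, 25 mm high, origin under its centre, on the bench behind the feeder.
There are look-alikes about, which are no part of the job. Leave any black look-alike of the blank_waisted alone. Leave any green look-alike of the blank_plain alone.

How it is judged:
On the way:
1. the waisted blank has come to rest in the trough while both keys of one lane are still held down (x of blank_waisted in the frame of feeder below -0.05 m and z of blank_waisted in the frame of feeder below 0.035 m and linear speed of blank_waisted below 0.05 m/s and (value of joint each of key_left_outer, key_left_inner above 0.009 m or value of joint each of key_right_inner, key_right_outer above 0.009 m)), for 0.2 s.
At the end, for the whole second after the job is handed in: The waisted blank lies at rest (under 20 mm/s) in the trough of the feeder, the plain blank is still on the ramp behind its stops, all four keys are up (within 2 mm), and the loupe and pot are within 15 mm of where they stood (x of blank_waisted in the frame of feeder between -0.09 and -0.05 m and z of blank_waisted in the frame of feeder between 0.012 and 0.03 m and linear speed of blank_waisted below 0.02 m/s and x of blank_plain in the frame of feeder between -0.008 and 0.02 m and z of blank_plain in the frame of feeder between 0.05 and 0.07 m and value of joint each of key_left_outer, key_left_inner, key_right_inner, key_right_outer below 0.002 m and distance of each of loupe, flux_pot from where it was at the start of the episode below 0.015 m); the robot touches nothing.
It fails at once if one key of a lane is pressed 8 mm or more while its partner is not pressed (under 2 mm) ((value of joint key_left_outer above 0.008 m and value of joint key_left_inner below 0.002 m) or (value of joint key_left_inner above 0.008 m and value of joint key_left_outer below 0.002 m) or (value of joint key_right_inner above 0.008 m and value of joint key_right_outer below 0.002 m) or (value of joint key_right_outer above 0.008 m and value of joint key_right_inner below 0.002 m)).
It fails at once if the robot pushes on a blank (over 0.5 N) (contact force between any of the arm, the fingers and blank_waisted above 0.5 N or contact force between any of the arm, the fingers and blank_plain above 0.5 N).
It fails at once if a blank is lifted off the feeder (height (world z) of any of blank_waisted, blank_plain above 0.085 m).
It fails at once if the plain blank leaves its stops (x of blank_plain in the frame of feeder below -0.014 m).
It fails at once if the loupe or pot is moved more than 15 mm (distance of any of loupe, flux_pot from where it was at the start of the episode above 0.015 m).
It also fails if it takes over 32 s, if anything falls off the work surface, if the arm or the gripper's body presses on something with over 40 N, if the wrist force passes 120 N, or if a joint passes its speed limit or range.

## Working session

There is one attempt and no reset: what is moved stays moved. The work goes in short steps, Python scripts to look and compute and a tool call to move; the robot and the scene stay as the last step left them, time stands still between calls to the robot, and variables do not carry over. Pictures are saved under pics/ and viewed, and the job is handed in when it is done.

Besides the shell and the picture viewer there is one more tool, called after ">>>" as name(argument=value, ...) on one line, values as JSON. carry_out: Moves the arm, as the interface text tells. Its arguments: {"type":"object","properties":{"targets":{"type":"array"},"squeeze":{"type":"number"}},"required":["targets"]}

```bash
ls; mkdir -p pics
cat > h.py <<'E'
from station import arm
import numpy as np, cv2
def save(name,fn):
    p,d=arm.grab_frame(name); cv2.imwrite('pics/'+fn,p[:,:,::-1]); return p,d
def ray(name,pt,z):
    m=arm.camera_model(name);K=np.array(m['camera_matrix']);D=np.array(m['distortion']);T=np.array(m['world_from_camera'])
    u=cv2.undistortPoints(np.array([[[pt[1],pt[0]]]],float),K,D)[0,0]
    v=T[:3,:3]@np.array([u[0],u[1],1]);o=T[:3,3]
    return o+v*(z-o[2])/v[2]
E
python3 - <<'E'
from h import *
s=arm.get_state();print(s['t'],s['eef_pos'],s['ee_rot'],s['width'],arm.grip_depth)
for c in ['scene','side','wrist']:
    p,d=save(c,c+'0.png')
    for q,z in [('key_left_outer_top',.089),('key_left_inner_top',.089),('key_right_inner_top',.089),('key_right_outer_top',.089),('rib_left',.099),('rib_right',.099),('blank_waisted',.057),('blank_plain',.057),('ramp',.045),('loupe',0),('flux_pot',0)]:
        for r in arm.landmark_of(c,q)[:2]:
            print(c,q,round(r['conf'],2),np.round(r['point']),np.round(ray(c,r['point'],z),4))
print(arm.get_state()['t'])
E
```

```text
pics
0.0 [0.16487869 0.65437028 0.40370484] [ 3.13992982e+00 -1.49497995e-04 -2.46987637e-01] 0.08766214978149556 0.1593
scene key_left_outer_top 0.66 [238. 318.] [ 0.5279 -0.0711  0.089 ]
scene key_left_outer_top 0.63 [260. 330.] [ 0.5174 -0.1216  0.089 ]
scene key_left_inner_top 0.63 [258. 333.] [ 0.5216 -0.1208  0.089 ]
scene key_right_inner_top 0.51 [283. 352.] [ 0.5158 -0.1762  0.089 ]
scene rib_left 0.74 [237. 323.] [ 0.5295 -0.0836  0.099 ]
scene rib_right 0.56 [293. 360.] [ 0.5085 -0.2057  0.099 ]
scene rib_right 0.32 [263. 359.] [ 0.5407 -0.1571  0.099 ]
scene blank_waisted 0.91 [245. 190.] [0.3727 0.0507 0.057 ]
scene loupe 0.62 [265. 360.] [ 0.6055 -0.0776  0.    ]
scene flux_pot 0.67 [291. 384.] [ 0.6022 -0.1468  0.    ]
side key_left_outer_top 0.59 [236. 331.] [ 0.5299 -0.0618  0.089 ]
side key_left_inner_top 0.64 [221. 342.] [ 0.5252 -0.1184  0.089 ]
side key_right_inner_top 0.53 [206. 354.] [ 0.5176 -0.1813  0.089 ]
side key_right_outer_top 0.51 [192. 367.] [ 0.5037 -0.242   0.089 ]
side rib_left 0.77 [223. 332.] [ 0.5369 -0.0908  0.099 ]
side rib_left 0.71 [257. 402.] [ 0.3836 -0.0354  0.099 ]
side rib_right 0.72 [196. 361.] [ 0.5078 -0.207   0.099 ]
side rib_right 0.67 [220. 383.] [ 0.4435 -0.1378  0.099 ]
side blank_waisted 0.78 [219. 385.] [ 0.4498 -0.2019  0.057 ]
side blank_waisted 0.64 [342. 378.] [0.3821 0.143  0.057 ]
side blank_plain 0.84 [288. 212.] [0.7006 0.1218 0.057 ]
side blank_plain 0.81 [250. 363.] [ 0.4668 -0.0808  0.057 ]
side ramp 0.73 [239. 374.] [ 0.4569 -0.138   0.045 ]
side loupe 0.65 [258. 288.] [ 0.6256 -0.0667  0.    ]
side flux_pot 0.79 [236. 306.] [ 0.615  -0.1538  0.    ]
1.8
```

View pics/scene0.png

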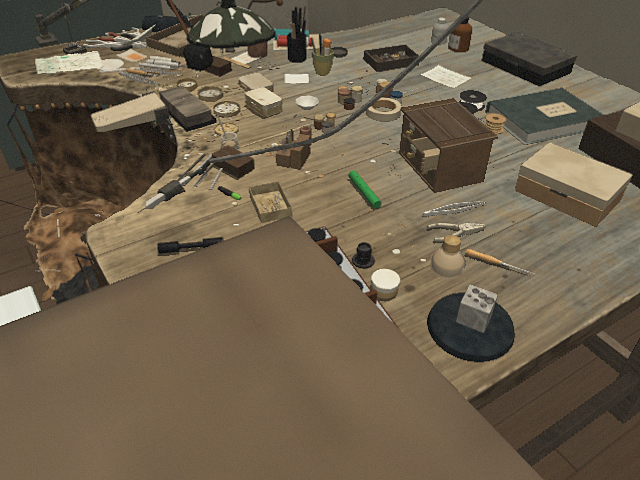

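View pics/side0.png

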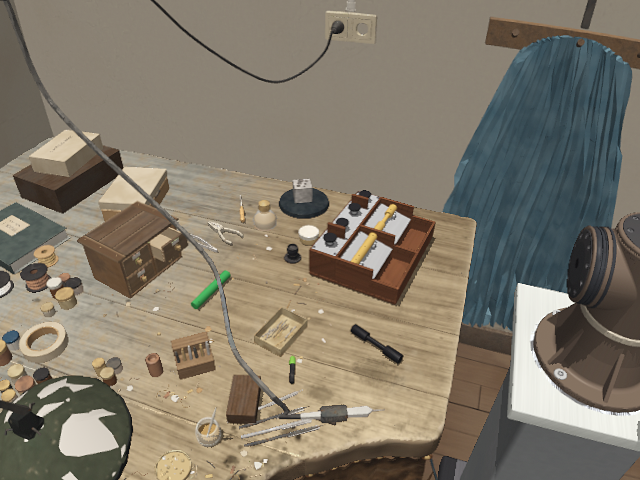

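Run:
```python
import cv2
a=cv2.imread('pics/side0.png')[170:300,260:440]
cv2.imwrite('pics/sidecrop.png',cv2.resize(a,None,fx=4.4,fy=4.4,interpolation=cv2.INTER_CUBIC))
```

```text
(no output)
```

View pics/sidecrop.png

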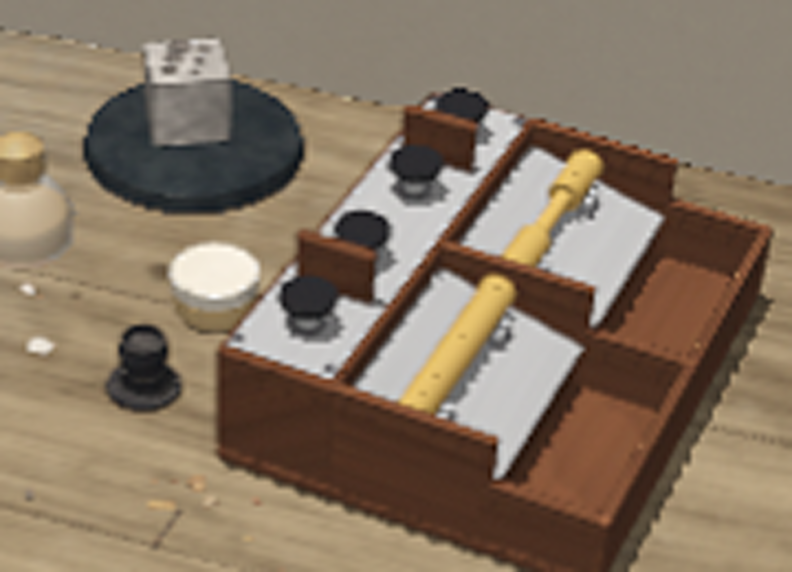

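The side view shows four black caps at [237,330], [222,342], [207,354] and [194,365] in order left to right. There are three candidates for the waisted blank:
- **Far-lane brass rod, about [210,386]:** it has a thin waist, is brass, and lies in the lane at y ≈ -0.2, which is the right lane.
- **Near-lane brass rod, about [248,364]:** it is plain.
- **Black rod, [342,378]:** it is the look-alike.

So the target is the right lane, and the crop confirms it. Before moving, I'll fit the feeder pose and check the path for tall obstacles.

Run:
```python
from h import *
P=np.array([ray('side',p,.089)[:2] for p in [(236.5,330.5),(221.5,342),(206.5,354),(192.8,366)]])
F=np.array([[.06,.089],[.06,.031],[.06,-.031],[.06,-.089]])
c=P.mean(0);d=P[0]-P[3];yaw=np.arctan2(-d[0],d[1]);print(P,yaw,np.linalg.norm(d))
R=np.array([[np.cos(yaw),-np.sin(yaw)],[np.sin(yaw),np.cos(yaw)]])
o=c-R@[.06,0];print('origin',o,'ribR',o+R@[.06,-.06],(P-o)@R)
for cam in ['side','scene']:
    p,dp=arm.grab_frame(cam);m=arm.camera_model(cam);K=np.array(m['camera_matrix']);D=np.array(m['distortion']);T=np.array(m['world_from_camera'])
    v,u=np.mgrid[0:480:2,0:640:2];z=dp[::2,::2].ravel()
    n=cv2.undistortPoints(np.stack([u.ravel(),v.ravel()],1).astype(float)[:,None],K,D)[:,0]
    X=np.c_[n*z[:,None],z]@T[:3,:3].T+T[:3,3]
    k=(z>0)&(X[:,2]>.11)&(X[:,0]>.05)&(X[:,0]<.8)&(abs(X[:,1])<.9)
    Y=X[k];q=np.round(Y/[.1,.1,1]).astype(int)[:,:2]
    print(cam)
    for g in np.unique(q,axis=0):
        s=Y[(q==g).all(1),2]
        if len(s)>3: print(g*.1,s.min().round(2),s.max().round(2),len(s))
```

```text
[[ 0.5310773  -0.06100953]
 [ 0.52411069 -0.11691026]
 [ 0.51553491 -0.1779728 ]
 [ 0.50483741 -0.23938004]] -0.14606128713777786 0.18029023730052265
origin [ 0.45952896 -0.14008561] ribR [ 0.51015753 -0.20817928] [[ 0.05927757  0.0886474 ]
 [ 0.06052107  0.03232796]
 [ 0.0609238  -0.02933252]
 [ 0.05927757 -0.09164284]]
side
[ 0.1 -0.8] 0.37 0.45 251
[ 0.1 -0.7] 0.11 0.45 1089
[0.1 0. ] 0.11 0.28 796
[0.1 0.1] 0.16 0.25 413
[ 0.2 -0.8] 0.24 0.44 273
[ 0.2 -0.7] 0.11 0.38 982
[ 0.3 -0.8] 0.11 0.42 801
[ 0.3 -0.7] 0.11 0.38 280
[ 0.4 -0.8] 0.11 0.41 963
[ 0.5 -0.8] 0.11 0.4 884
[ 0.6 -0.8] 0.11 0.39 782
[ 0.6 -0.7] 0.14 0.34 33
[0.6 0.4] 0.18 0.19 41
[0.6 0.5] 0.17 0.22 1245
[0.6 0.6] 0.19 0.21 61
[ 0.7 -0.8] 0.11 0.38 606
[ 0.7 -0.7] 0.25 0.38 146
[0.7 0.1] 0.11 0.17 80
[0.7 0.4] 0.18 0.2 132
[0.7 0.5] 0.18 0.29 1205
[0.7 0.6] 0.19 0.22 314
[ 0.8 -0.8] 0.11 0.37 299
[ 0.8 -0.7] 0.2 0.33 36
[0.8 0.1] 0.17 0.21 44
[0.8 0.5] 0.17 0.19 14
scene
[ 0.2 -0.6] 0.56 0.56 15319
[ 0.2 -0.5] 0.56 0.56 8124
[0.6 0.4] 0.17 0.19 36
[0.6 0.5] 0.17 0.22 254
[0.6 0.6] 0.17 0.19 5
[0.6 0.7] 0.12 0.18 39
[0.7 0.1] 0.11 0.17 81
[0.7 0.4] 0.17 0.2 133
[0.7 0.5] 0.12 0.24 284
[0.7 0.7] 0.12 0.16 26
[0.8 0.1] 0.16 0.21 49
[0.8 0.5] 0.17 0.19 14
```

View pics/wrist0.png

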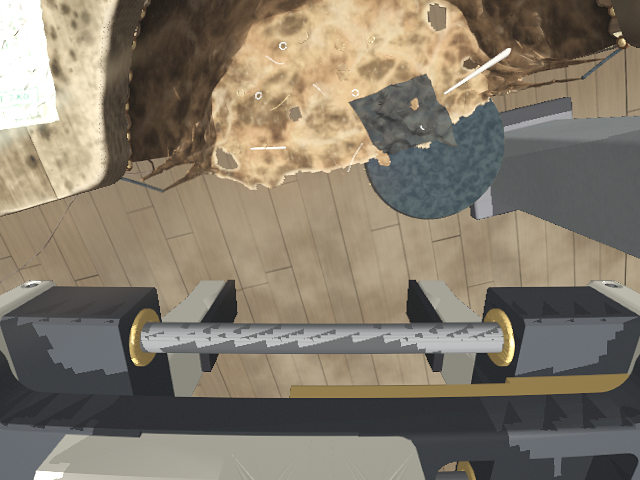

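The scene and side views show no obstacle above 0.11 m on the curved path inside x < 0.6. I'll go round to above the feeder.

>>> carry_out(targets=[[[0, 0, 0, 0.97, 0.93, 0, 1], [0, 0, 0, 0.97, 0.93, 0, 1], [0, 0, 0, 0.97, 0.93, 0, 1], [0, 0, 0, 0.97, 0.93, 0, 1], [0, 0, 0, 0.97, 0.93, 0, 1], [0, 0, 0, 0.97, 0.93, 0, 1], [0, 0, 0, 0.97, 0.93, 0, 1], [0, 0, 0, 0.97, 0.93, 0, 1], [0, 0, 0, 0.97, 0.93, 0, 1], [0, 0, 0, 0.97, 0.93, 0, 1], [0, 0, 0, 0.97, 0.93, 0, 1], [0, 0, 0, 0.97, 0.93, 0, 1], [0, 0, 0, 0.97, 0.93, 0, 1], [0, 0, 0, 0.97, 0.93, 0, 1], [0, 0, 0, 0.97, 0.93, 0, 1], [0, 0, 0, 0.97, 0.93, 0, 1]]])

```text
t: 3.9
eef_pos: [0.4507, 0.198, 0.4049]
ee_rot: [-3.141, -0.0, -0.247]
force: [0.0, -0.1, 0.2]
width: 0.0876
```

>>> carry_out(targets=[[[0, 0, 0, 0.37, 0.96, 0, 1], [0, 0, 0, 0.37, 0.96, 0, 1], [0, 0, 0, 0.37, 0.96, 0, 1], [0, 0, 0, 0.37, 0.96, 0, 1], [0, 0, 0, 0.37, 0.96, 0, 1], [0, 0, 0, 0.37, 0.96, 0, 1], [0, 0, 0, 0.37, 0.96, 0, 1], [0, 0, 0, 0.37, 0.96, 0, 1], [0, 0, 0, 0.37, 0.96, 0, 1], [0, 0, 0, 0.37, 0.96, 0, 1], [0, 0, 0, 0.37, 0.96, 0, 1], [0, 0, 0, 0.37, 0.96, 0, 1], [0, 0, 0, 0.37, 0.96, 0, 1], [0, 0, 0, 0.37, 0.96, 0, 1], [0, 0, 0, 0.37, 0.96, 0, 1], [0, 0, -0.72, 0.37, 0.96, 0, 1], [0, 0, 0, 0, 0, 0, 1]]])

```text
t: 6.02
eef_pos: [0.5, -0.2107, 0.4045]
ee_rot: [3.141, 0.0, -0.148]
force: [-0.2, 0.6, -0.1]
width: 0.0876
```

```bash
cat > look.py <<'E'
from h import *
import sys
n=sys.argv[1]
s=arm.get_state();print(s['t'],s['eef_pos'],s['ee_rot'],s['width'],s['q'],s['force'])
for c in sys.argv[2:]:
    p,d=save(c,c+n+'.png')
    for q,z in [('key_left_inner_top',.089),('key_right_inner_top',.089),('key_right_outer_top',.089),('rib_right',.099)]:
        for r in arm.landmark_of(c,q)[:2]:
            print(c,q,round(r['conf'],2),np.round(r['point']),np.round(ray(c,r['point'],z),4))
E
python3 look.py 1 wrist
```

```text
6.025 [ 0.49999363 -0.21070083  0.40445339] [ 3.14140486e+00  3.57166062e-04 -1.47800241e-01] 0.08756524684455787 [-3.74564151e-02  1.41319347e-01 -2.81041404e-01  1.61484725e-04
 -1.14881125e+00  1.46038637e+00] [-0.24901583  0.55890926 -0.13647949]
wrist key_left_inner_top 0.69 [215. 214.] [ 0.524  -0.1161  0.089 ]
wrist key_right_inner_top 0.69 [215. 286.] [ 0.5147 -0.1792  0.089 ]
wrist key_right_outer_top 0.61 [216. 349.] [ 0.506 -0.234  0.089]
wrist key_right_outer_top 0.52 [116. 242.] [ 0.6022 -0.1579  0.089 ]
wrist rib_right 0.88 [216. 315.] [ 0.5121 -0.2048  0.099 ]
```

View pics/wrist1.png

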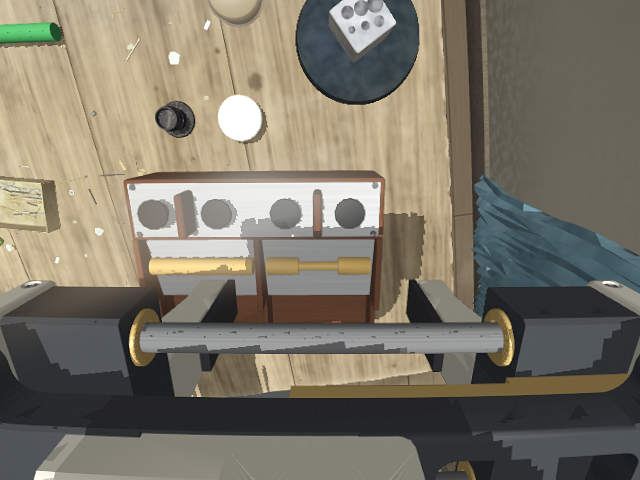

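The wrist view shows the right-lane keys at [215,286] and [214,349], the rib at [216,315], and the waisted rod in that lane at [266,318]. Side and wrist cameras agree to about 2 mm: the mid-point is about (0.5105, -0.207) with yaw -0.148. I'll set the opening to about 42 mm and go down to just above the rib.

>>> carry_out(targets=[[[0, 0, 0, 0.39, -0.21, 0, -0.05], [0, 0, 0, 0, 0, 0.8, -0.05], [0, 0, 0, 0, 0, 0.8, -0.05], [0, 0, 0, 0, 0, 0.8, -0.05], [0, 0, 0, 0, 0, 0.8, -0.05], [0, 0, 0, 0, 0, 0.8, -0.05], [0, 0, 0, 0, 0, 0.6, -0.05], [0, 0, 0, 0, 0, 0, -0.05], [0, 0, 0, 0, 0, 0, -0.05]]])

```text
t: 7.4
eef_pos: [0.5109, -0.2057, 0.2903]
ee_rot: [3.141, -0.001, -0.146]
force: [0.3, 1.0, 0.9]
width: 0.0415
```

```bash
python3 look.py 2 wrist side
python3 - <<'E'
import cv2
a=cv2.imread('pics/side2.png')[150:300,280:460]
cv2.imwrite('pics/side2c.png',cv2.resize(a,None,fx=4,fy=4,interpolation=cv2.INTER_CUBIC))
E
```

```text
7.4 [ 0.51091603 -0.20565522  0.29027548] [ 3.14144189e+00 -8.54782448e-04 -1.45945781e-01] 0.04151488899622662 [-2.68779349e-02  2.59583571e-01 -4.16450151e-01  3.22287887e-04
 -8.93931809e-01  1.45152665e+00] [0.26533336 1.04081688 0.85930497]
wrist key_left_inner_top 0.93 [276. 168.] [ 0.5246 -0.1173  0.089 ]
wrist key_right_inner_top 0.79 [278. 277.] [ 0.5147 -0.1803  0.089 ]
wrist key_right_inner_top 0.4 [276.  75.] [ 0.5326 -0.0621  0.089 ]
wrist key_right_outer_top 0.79 [274. 377.] [ 0.5088 -0.2371  0.089 ]
wrist rib_right 0.66 [283. 328.] [ 0.5113 -0.2093  0.099 ]
side key_left_inner_top 0.52 [220. 343.] [ 0.5239 -0.1241  0.089 ]
side key_right_inner_top 0.58 [204. 349.] [ 0.528  -0.1847  0.089 ]
side key_right_inner_top 0.26 [257. 292.] [0.5803 0.0229 0.089 ]
side key_right_outer_top 0.62 [190. 365.] [ 0.5089 -0.2479  0.089 ]
side rib_right 0.96 [194. 361.] [ 0.511  -0.2155  0.099 ]
```

View pics/wrist2.png

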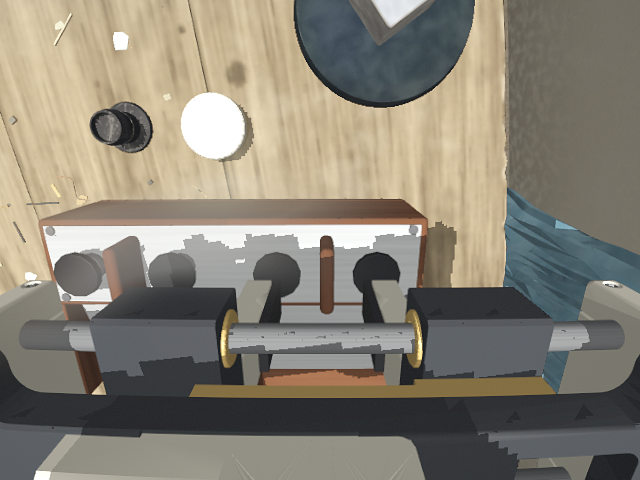

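View pics/side2c.png

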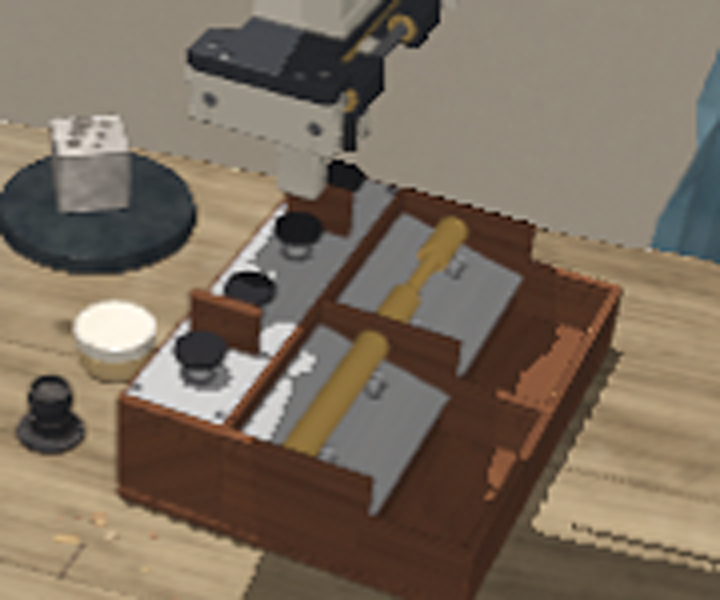

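The fingers straddle the rib: gap centre at about column 318, rib at 327. That is roughly 2.5 mm off, so I'll shift by 2.5 mm and go down to a light press of about 4 mm, then check.

>>> carry_out(targets=[[[0, 0, 0, 0.02, 0.1, 0, -0.05], [0, 0, 0, 0, 0, 0.25, -0.05], [0, 0, 0, 0, 0, 0.25, -0.05], [0, 0, 0, 0, 0, 0.25, -0.05], [0, 0, 0, 0, 0, 0.2, -0.05], [0, 0, 0, 0, 0, 0.14, -0.05], [0, 0, 0, 0, 0, 0, -0.05], [0, 0, 0, 0, 0, 0, -0.05]]])

```text
t: 8.9
eef_pos: [0.5103, -0.2083, 0.2625]
ee_rot: [-3.142, 0.0, -0.146]
force: [-2.6, 1.2, 2.6]
width: 0.0415
```

Run:
```python
from h import *
s=arm.get_state();print(s['t'],s['eef_pos'],s['ee_rot'],s['force'],s['moment'],s['width'])
p,d=save('side','side3.png');p,d=save('wrist','wrist3.png')
a=cv2.imread('pics/side3.png')[150:300,280:460]
cv2.imwrite('pics/side3c.png',cv2.resize(a,None,fx=4,fy=4,interpolation=cv2.INTER_CUBIC))
```

```text
8.9 [ 0.51033982 -0.20825298  0.2625255 ] [-3.14159059e+00  4.11189625e-04 -1.46222718e-01] [-2.57337426  1.15476523  2.63002756] [ 0.35678732  0.89631896 -0.00714741] 0.04146872997003217
```

View pics/side3c.png

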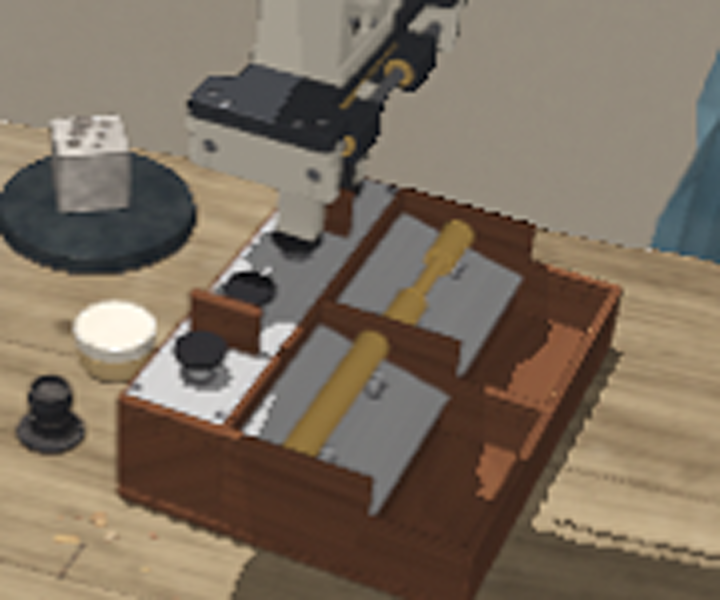

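View pics/wrist3.png

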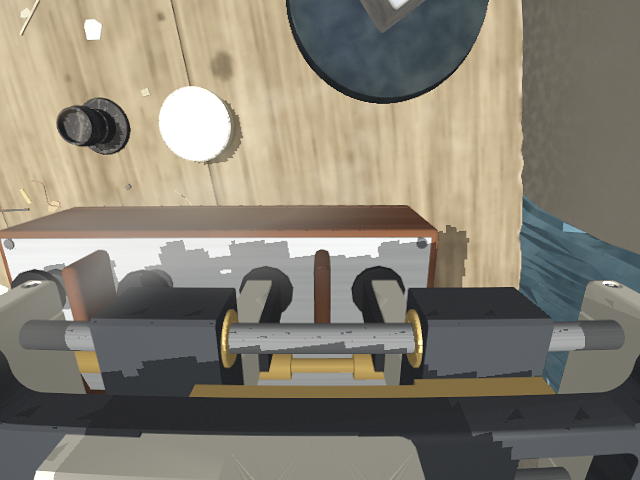

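Both fingertips are on the caps, at wrist columns 265 and 378. I'll check from depth that both caps have gone down.

Run:
```python
from h import *
p,d=arm.grab_frame('wrist');m=arm.camera_model('wrist');K=np.array(m['camera_matrix']);D=np.array(m['distortion']);T=np.array(m['world_from_camera'])
for n,(r0,r1,c0,c1) in {'Rin':(272,279,255,280),'Rout':(272,279,366,390),'Linner':(275,283,135,160),'deck':(285,295,335,345)}.items():
    v,u=np.mgrid[r0:r1,c0:c1];z=d[r0:r1,c0:c1].ravel()
    q=cv2.undistortPoints(np.stack([u.ravel(),v.ravel()],1).astype(float)[:,None],K,D)[:,0]
    X=np.c_[q*z[:,None],z]@T[:3,:3].T+T[:3,3]
    print(n,np.round(np.percentile(X[:,2],[10,50,90]),4),np.round(np.median(X,0),3))
```

```text
Rin [0.0822 0.0829 0.0837] [ 0.525 -0.182  0.083]
Rout [0.082  0.0828 0.0835] [ 0.517 -0.237  0.083]
Linner [0.0865 0.0875 0.0885] [ 0.534 -0.124  0.088]
deck [0.069  0.0698 0.0705] [ 0.506 -0.217  0.07 ]
```

Both caps are down equally, by about 5 mm. Now I'll press fully and hold.

>>> carry_out(targets=[[[0, 0, 0, 0, 0, 0.12, -0.05], [0, 0, 0, 0, 0, 0.12, -0.05], [0, 0, 0, 0, 0, 0.1, -0.05], [0, 0, 0, 0, 0, 0, -0.05], [0, 0, 0, 0, 0, 0, -0.05], [0, 0, 0, 0, 0, 0, -0.05], [0, 0, 0, 0, 0, 0, -0.05], [0, 0, 0, 0, 0, 0, -0.05], [0, 0, 0, 0, 0, 0, -0.05], [0, 0, 0, 0, 0, 0, -0.05], [0, 0, 0, 0, 0, 0, -0.05], [0, 0, 0, 0, 0, 0, -0.05], [0, 0, 0, 0, 0, 0, -0.05], [0, 0, 0, 0, 0, 0, -0.05]]])

```text
t: 10.8
eef_pos: [0.5106, -0.2083, 0.2544]
ee_rot: [3.141, -0.0, -0.146]
force: [-3.5, 1.1, 9.2]
width: 0.0413
```

Run:
```python
from h import *
s=arm.get_state();print(s['t'],s['eef_pos'],s['force'])
p,d=save('side','side4.png')
a=cv2.imread('pics/side4.png')[150:300,280:460]
cv2.imwrite('pics/side4c.png',cv2.resize(a,None,fx=4,fy=4,interpolation=cv2.INTER_CUBIC))
```

```text
10.8 [ 0.51058879 -0.20833322  0.2543669 ] [-3.45580882  1.10841319  9.1556963 ]
```

View pics/side4c.png

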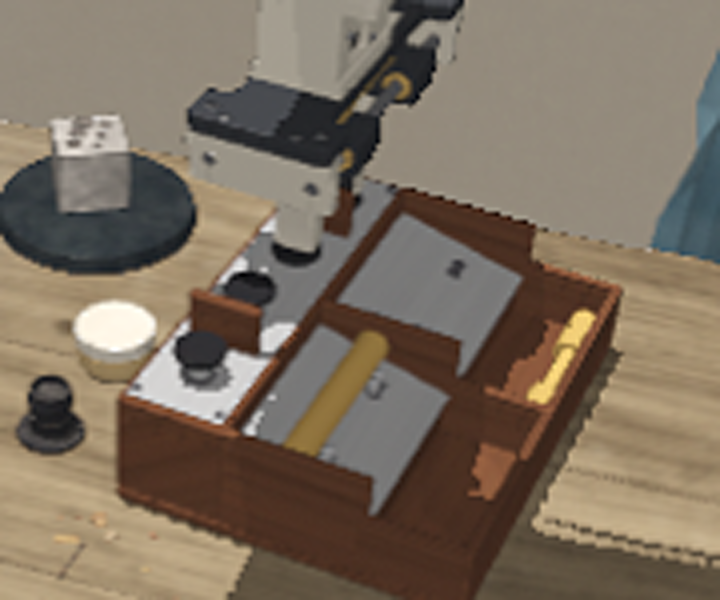

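The waisted blank is in the trough, at crop position (560,355). I'll hold a little longer and check it is still.

>>> carry_out(targets=[[[0, 0, 0, 0, 0, 0, -0.05], [0, 0, 0, 0, 0, 0, -0.05], [0, 0, 0, 0, 0, 0, -0.05], [0, 0, 0, 0, 0, 0, -0.05], [0, 0, 0, 0, 0, 0, -0.05], [0, 0, 0, 0, 0, 0, -0.05]]])

```text
t: 11.6
eef_pos: [0.5106, -0.2083, 0.2544]
ee_rot: [3.141, -0.0, -0.146]
force: [-4.5, 1.1, 9.4]
width: 0.0417
```

Run:
```python
from h import *
P=[save('side','side5.png')[0].astype(int)]
for i in range(3): P.append(arm.grab_frame('side')[0].astype(int))
P.insert(0,cv2.imread('pics/side4.png')[:,:,::-1].astype(int))
for a in P[1:]: 
    e=abs(a-P[0])[215:260,395:440].max(2); print((e>40).sum())
for r in arm.landmark_of('side','blank_waisted')[:3]: print(r, ray('side',r['point'],.021))
print(arm.get_state()['t'],arm.get_state()['force'])
```

```text
0
0
0
0
{'point': [242.4, 418.3], 'conf': 0.51} [ 0.36869743 -0.19110785  0.021     ]
11.85 [-3.94980998  1.58113009  9.87605886]
```

The blank has not moved since the last picture, at feeder x ≈ -0.082. I'll lift straight up.

>>> carry_out(targets=[[[0, 0, 0, 0, 0, -0.2, -0.05], [0, 0, 0, 0, 0, -0.3, -0.05], [0, 0, 0, 0, 0, -0.6, -0.05], [0, 0, 0, 0, 0, -0.8, -0.05], [0, 0, 0, 0, 0, -0.8, -0.05], [0, 0, 0, 0, 0, -0.8, -0.05], [0, 0, 0, 0, 0, -0.8, -0.05], [0, 0, 0, 0, 0, -0.8, -0.05], [0, 0, 0, 0, 0, -0.8, -0.05], [0, 0, 0, 0, 0, 0, -0.05], [0, 0, 0, 0, 0, 0, -0.05]]])

```text
t: 13.22
eef_pos: [0.5103, -0.2082, 0.4012]
ee_rot: [-3.141, 0.0, -0.146]
force: [0.1, -0.4, -1.7]
width: 0.0417
```

Run:
```python
from h import *
p,d=save('side','side6.png');p,d=save('wrist','wrist6.png')
a=cv2.imread('pics/side6.png')[150:300,280:460]
cv2.imwrite('pics/side6c.png',cv2.resize(a,None,fx=4,fy=4,interpolation=cv2.INTER_CUBIC))
```

```text
(no output)
```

View pics/side6c.png

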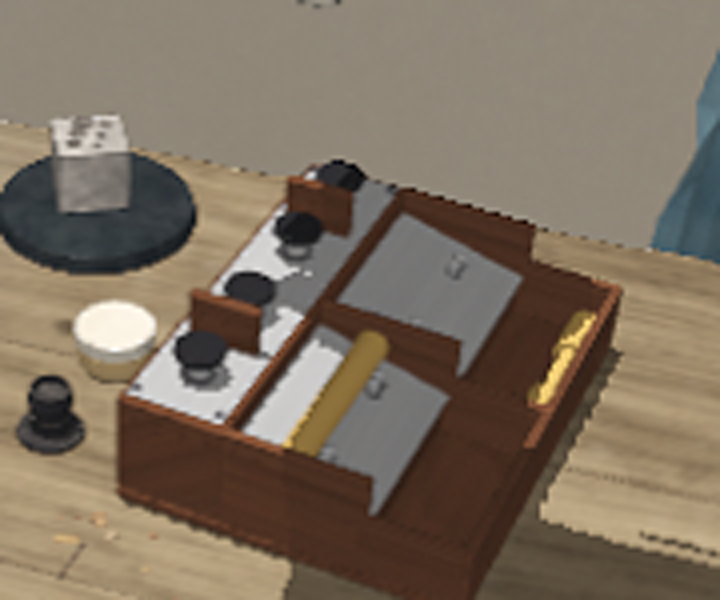

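View pics/wrist6.png

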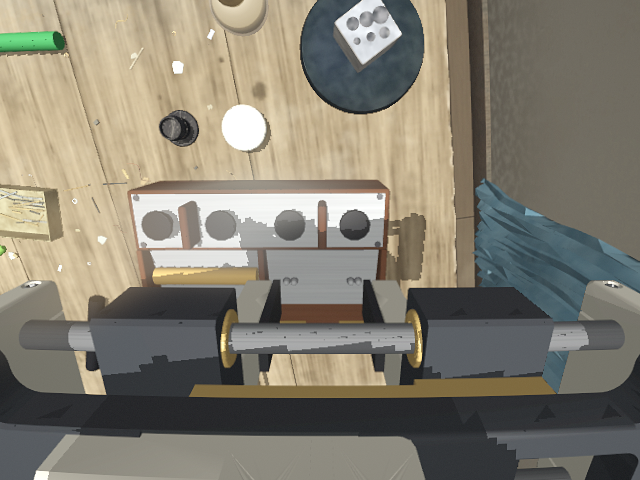

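The pictures show all four keys up and the pins out again. The waisted blank is in the trough and the plain blank is behind its stops. The loupe [127,178] and pot [127,244] are untouched, and the gripper is well clear. I'll hand the job in.

```bash
python3 -c "
from station import arm
arm.job_done();print(arm.get_state()['t'])"
```

```text
the job is handed in; nothing more can be done
the job is handed in; nothing more can be done
```

The waisted brass blank was in the right lane and now lies in the trough. I pressed both right-lane keys together with the fingertips either side of the rib, held them until the blank was still, then lifted about 147 mm clear.

- **Keys going down:** wrist depth at the half press showed both caps at z = 83 mm. At full press the tips stood at z ≈ 76 mm, about 12.6 mm of travel, with a 9 N reaction.
- **Blank at rest:** side pictures taken about 0.8–1 s apart, with the keys still held, showed no change in the trough. The blank was at feeder x ≈ -82 mm.
- **After letting go:** side and wrist pictures show all four keys up and the plain blank still behind its stops. The loupe and pot look unmoved; I judged that by eye and did not measure it.

The only disagreement was in the key positions, where the cameras and network readings differed by about 2 mm. I corrected the y position by 2.5 mm before touching the keys. No check failed, and the job was handed in after about 13.3 s on the robot's clock.

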